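# Load a bearing housing into the drilling shuttle

### The arm

A 7-joint arm with a two-finger parallel gripper is mounted at the origin on a cart in front of the work surface, level with it; the furniture and walls round the work are solid. World frame = base frame: x ahead of the robot, y to its left, z up, the work surface at z = 0. Lengths are in m, angles in rad, forces in N, time in s.
With the tool pointing down it reaches from about 0.4 to 0.85 m from the base axis. Payload 4.5 kg.
Tool frame: the origin (TCP) lies midway between the tips of the shut fingers; the grasp point (between the pads) lies 19 mm behind it; z points along the fingers, y is the line along which they close (so a half turn about z gives the same grasp; the last joint's range is limited). The gripper opens to 88 mm and grips with 3 to 60 N. Pads are 18 mm wide; open, the fingers measure 123 mm over their backs; the gripper's body (75 mm by 187 mm) begins 45 mm behind the grasp point.
Start: joints at [-1.174, 0.689, -0.195, 1.565, 0.157, 0.902, -0.215], TCP at [0.222, 0.584, 0.239] pointing down, gripper open.
Joint ranges: [-3.01, 3.01], [-0.46, 2.08], [-1.47, 1.51], [0.13, 2.56], [-1, 4.14], [0.04, 2.09], [-2.66, 2.66]. Speed limits (rad/s): [2.57, 2.57, 3.14, 3.14, 3.14, 3.14, 3.14].

### API

Orientations are given as a unit quaternion [x, y, z, w].
In Python, from plant import r gives the robot as it stands.
- The arm moves only by the tool carry_out, never from a script. Its argument "plan" is a list of rows, each an object with "rot": the turn, a rotation vector about the tool's x, y, z in rad, a list of three; "xyz": the shift along the tool's x, y, z in m, a list of three; "grip": the closure in counts, from 0 (fully open) to 255 (shut). In form: [{"rot": [wx, wy, wz], "xyz": [dx, dy, dz], "grip": grip}, ...]. A call has 1 to 8 rows; each row is the pose to reach, as a shift and turn from the pose commanded when the call began, along the tool's axes at that moment; what a row does not reach only later rows make up. A row lasts 1/12 s, in which the tool goes at most 41.7 mm and 7.16 degrees, less where a joint would pass 70% of its speed; a pose out of reach is approached as far as the arm can. A call with a gripper value outside its range is refused whole. The fingers move at their own pace and stop on an object; "squeeze" is the grip in N (left out, the last holds). Time passes only in rows, so rows that repeat a pose let the fingers close. It gives the time, the measured TCP pose, the force, the opening and the grip force at its end, in the units of the state.
- r.get_state(): the state, without advancing time (a new reading comes with each control period).
- r.snapshot(name): name is "side" or "top"; returns the picture (480x640x3 uint8, red, green, blue); there is no depth.
- r.camera_params(name): a dict with "fx", "fy", "cx", "cy" (pixels), "distortion" ([k1, k2, p1, p2, k3] as OpenCV has them; the pictures are not rectified), "position" and "attitude" of the camera in the world. Camera axes: x right, y down, z forward; pixel columns grow to the right and rows downward; lengths in m; the calibration is good to about 2 mm. A picture is of the moment at which its call begins. camera_params takes no time and is no camera call.
- r.finish_job(): hands the job in; it is judged then, once.
The state is a dict: "clock": time; "q": joint angles; "qd": joint speeds; "joint_torque": joint torques, N m; "tool_pos": TCP position; "eef_rot": TCP orientation; "contact_force": force on the tool from outside, world axes, zero at the start; "moment": the same for the moment, N m; "opening": opening from 0.0 (shut) to 1.0 (fully open); "finger_force": force on a finger pad.
Only numpy, scipy, OpenCV 4.12 (cv2) and the standard library are available. Lean on these libraries where they do the work, as an engineer would, in place of code of your own. Each camera call takes 0.05 s, during which the arm holds its last target. There are 200 camera calls.

### The job

Lift the bearing housing that has no brass grease nipple yet out of the wooden rack, set it (don't drop it) into the sprung nest of the drilling shuttle, and hold it down until the side catch has snapped in and keeps it down. Then pull up the black index knob, slide the carriage to its other end so that the housing stands under the drill bush, and let the knob drop home into the second index hole. Leave the two finished housings in the rack and everything else on the bench where it lies.

Things in the scene. Friction and masses are not known exactly. Their poses are not given: they have to be found in the camera images.
- housing_bare_mid (a point): Bearing housing to be drilled: dark cast metal, bare top, about 0.4-0.65 kg. Point: its middle, 31 mm above its underside; y = length, x = width, z up. Lower body 40 (x) x 68 (y) x 38 mm high with flat ends at y = +-34; above it a half-round dome, 50 mm wide (y), top 61 mm above the underside. Flat flanks with the bearing at x = +-20; held there best high, some 43 mm above the underside. Starts upright in any of the 3 rack places
- housing_done1_mid (a point): Finished housing, same shape, with a brass grease nipple standing 16 mm up from its top; stays in the rack. Point and axes as for the bare one
- housing_done2_mid (a point): The other finished housing with a brass nipple; stays in the rack
- rack: Fixed wooden rack, 176 (x) x 60 x 61 mm. Origin: middle of its underside. The housings stand on its board, 12 mm above the bench, at x = -52, 0, +52 mm, lengths along y, ends 4 mm beyond the board and 11 mm beyond the fins. Fins 8 mm thick, 61 mm above the bench, stand 2 mm from the flanks, so that fingers reach the ends but not the flanks; lift by more than 55 mm to clear them
- shuttle: Drilling shuttle, fixed: grey base 130 x 280 (y) x 14 mm; the slide runs along y; catch and index knob are on its -x side. Origin: middle of its underside. Nest at y = -5 mm at the start (loading station)
- drill_bush (a point): Top of the steel drill bush, 136 mm above the bench, at x = 0, y = +95 mm of the shuttle; axes as the shuttle's. It sits in a fixed arm 44 mm wide (y) from 24 mm on the -x side to 92 mm on the +x side, where its column stands (x = 66 to 92 mm). Arm's underside 116 mm above the bench: a housing not latched down is 10 mm too tall to pass
- nest (a point): Middle of the top of the sprung pad in the carriage, 65 mm above the bench while raised; axes as the shuttle's. The housing sits on it, length along x (either way round). Cheeks on the carriage at x = +-37 mm, 8 thick, 48 long, up to 110 mm above the bench: in the nest the housing can be held by its flanks, not its ends. Pad lips 6 mm high at y = +-22.5 mm. 3 and 2.5 mm to spare, chamfered
- pad (a joint): How far the sprung pad is pressed down, m: 0 raised, 0.021 at its bottom stop. Spring force 9 N at 0 and 17 N at the bottom; it carries the housing without sinking. The catch then holds it at about 0.017
- catch (a joint): Bevelled spring catch on the near cheek, m: 0 is fully sprung in. The pad going down pushes it back by 0.0045; once the pad is beyond 0.0175 it takes about a quarter of a second to spring in over the pad's tab. Its small black pull knob ends 86 mm to the -x side of the nest
- index_knob (a point): Middle of the round black index knob, 30 mm across, 22 mm high, on an upright plunger on the carriage, 54 mm to the -x and 100 mm to the -y side of the nest; 84 mm above the bench while home. Under it a sleeve 19 mm across, 71 mm high, on an ear whose top is 44 mm above the bench
- plunger (a joint): How far the index knob is pulled up, m: 0 home, 0.014 at its stop. Its spring (4 to 8 N) pulls it down. Its pin locks the carriage until it is up by more than 0.010. Let go between the holes it rides on the rail and drops in when over a hole
- carriage (a joint): Travel of the carriage towards the shuttle's +y, m: 0 loading station (first index hole), 0.100 drilling station (second hole), with a stop just beyond. It slides easily (about 2 N)
- bench_vice: Blue bench vice, fixed, standing on the bench within about 90 mm (x) and 70 mm (y) of its origin, which lies under its middle, 60 mm below the bench top; up to 0.16 m high
- wood_offcut_mid (a point): Pine offcut 56 x 130 (y) x 44 mm, lying; its middle. To be left alone
- solder_spool_mid (a point): Spool of solder standing upright, black flanges, 54 mm across, 39 mm high; its middle. To be left alone
- oil_can_mid (a point): Orange oil can 72 x 114 x 168 mm; point on its axis 30 mm up. To be left alone
- sanding_block_mid (a point): Cork sanding block 58 x 101 (y) x 34 mm; its middle. To be left alone
- screwdriver_yellow_mid (a point): Yellow screwdriver, 229 mm long (y), lying; its middle. To be left alone

How it is judged:
On the way:
1. the bare housing is seated in the nest and latched down by the catch, at the loading station (horizontal distance between housing_bare_mid and nest below 0.006 m and z of housing_bare_mid in the frame of nest between 0.026 and 0.034 m and angle between housing_bare_mid's own z axis and vertical below 0.06 rad and angle between the y axis of housing_bare_mid and the x axis of shuttle, either way round below 0.1 rad and value of joint pad above 0.0155 m and value of joint catch below 0.002 m and value of joint carriage below 0.004 m), for 0.2 s.
At the end, for the whole second after the job is handed in: The bare housing sits upright and at rest in the nest (within 6 mm), latched down with the catch sprung in, the carriage at the drilling station (0.096 m or more) and the index knob home (within 2 mm) (horizontal distance between housing_bare_mid and nest below 0.006 m and z of housing_bare_mid in the frame of nest between 0.026 and 0.034 m and angle between housing_bare_mid's own z axis and vertical below 0.06 rad and angle between the y axis of housing_bare_mid and the x axis of shuttle, either way round below 0.1 rad and value of joint pad above 0.0155 m and value of joint each of catch, plunger below 0.002 m and value of joint carriage above 0.096 m and linear speed of housing_bare below 0.02 m/s); the robot touches nothing.
It fails at once if a finished housing is shifted by more than 15 mm (distance of any of housing_done1_mid, housing_done2_mid from where it was at the start of the episode above 0.015 m).
It fails at once if another thing on the bench is shifted by more than 25 mm (distance of any of wood_offcut_mid, solder_spool_mid, oil_can_mid, sanding_block_mid, screwdriver_yellow_mid from where it was at the start of the episode above 0.025 m).
It fails at once if the housing is dropped into the nest (falls onto the pad faster than 0.45 m/s) (horizontal distance between housing_bare_mid and nest below 0.012 m and z of housing_bare_mid in the frame of nest below 0.06 m and linear speed of housing_bare above 0.45 m/s).
It also fails if it takes over 61 s, if anything falls off the work surface, if the arm or the gripper's body presses on something with over 40 N, if the wrist force passes 120 N, or if a joint passes its speed limit or range.

## Working session

There is one attempt and no reset: what is moved stays moved. The work goes in short steps, Python scripts to look and compute and a tool call to move; the robot and the scene stay as the last step left them, time stands still between calls to the robot, and variables do not carry over. Pictures are saved under pics/ and viewed, at most 10 in all, crops included, and the job is handed in when it is done.

Besides the shell and the picture viewer there is one more tool, called after "Request:" by a JSON object that holds its "api" and its "payload", one argument or row to a line. carry_out: Moves the arm, as the interface text tells. Its arguments: {"type":"object","properties":{"plan":{"type":"array"},"squeeze":{"type":"number"}},"required":["plan"]}

```bash
ls; mkdir -p pics; python3 - <<'E'
from plant import r
import cv2,json
for n in("side","top"):
    im=r.snapshot(n); cv2.imwrite(f"pics/{n}0.png",im[:,:,::-1]); print(n,r.camera_params(n))
s=r.get_state(); print(s["clock"],s["tool_pos"],s["eef_rot"],s["contact_force"],s["opening"])
E
```

```text
pics
side {'fx': 508.4535999528337, 'fy': 508.4535999528337, 'cx': 320.81430451143467, 'cy': 233.68121058648774, 'distortion': array([-0.0702486,  0.       ,  0.       ,  0.       ,  0.       ]), 'position': array([ 0.55894059, -0.76894591,  0.7471447 ]), 'attitude': array([ 0.91125052, -0.0088393 ,  0.00918694, -0.41165513])}
top {'fx': 509.71657102705746, 'fy': 509.71657102705746, 'cx': 324.43669485084195, 'cy': 237.03631994320182, 'distortion': array([-0.02339451,  0.        ,  0.        ,  0.        ,  0.        ]), 'position': array([ 0.26513882, -0.06236999,  1.1779852 ]), 'attitude': array([ 0.78469177, -0.60481517,  0.085399  , -0.10566194])}
0.1 [0.22167827 0.58376964 0.2380185 ] [ 1.80367903e-01  9.83598876e-01 -8.15161457e-04 -7.26957391e-05] [-0.35119973 -0.66813828 -0.16117812] 1.0045000346866841
```

View pics/side0.png

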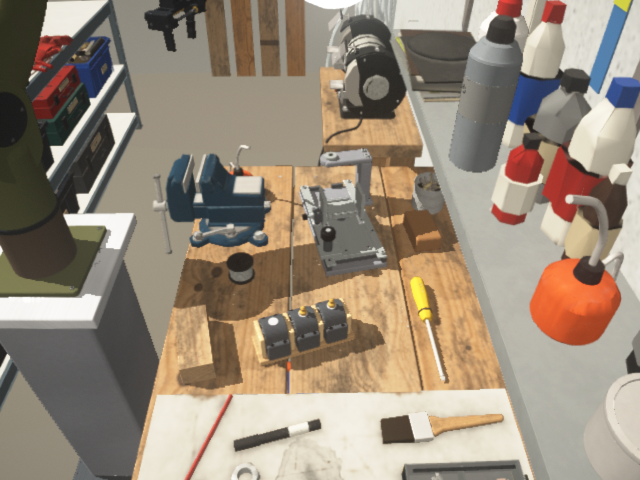

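View pics/top0.png

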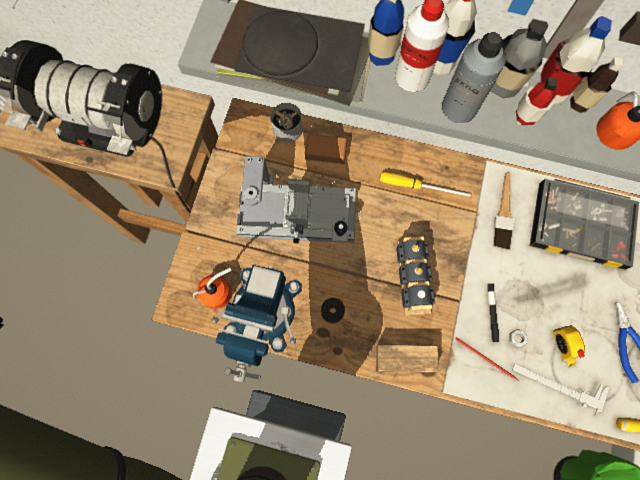

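```bash
cat > h.py <<'E'
import numpy as np,cv2
from scipy.spatial.transform import Rotation as R
from plant import r
P={n:r.camera_params(n) for n in("side","top")}
def K(p): return np.array([[p["fx"],0,p["cx"]],[0,p["fy"],p["cy"]],[0,0,1.]])
def ray(n,uv):
    p=P[n]; x=cv2.undistortPoints(np.array([[uv]],float),K(p),p["distortion"])[0,0]
    d=R.from_quat(p["attitude"]).apply([*x,1]); return p["position"],d/np.linalg.norm(d)
def onz(n,uv,z):
    o,d=ray(n,uv); return o+d*(z-o[2])/d[2]
def tri(us,ut):
    (a,d),(b,e)=ray("side",us),ray("top",ut)
    s=np.linalg.lstsq(np.c_[d,-e],b-a,rcond=None)[0]
    p,q=a+d*s[0],b+e*s[1]; return (p+q)/2,np.linalg.norm(p-q)
def proj(n,X):
    p=P[n]; M=R.from_quat(p["attitude"]).inv(); X=np.atleast_2d(X)
    return cv2.projectPoints(M.apply(X-p["position"]),np.zeros(3),np.zeros(3),K(p),p["distortion"])[0][:,0]
E
python3 - <<'E'
import cv2
t=cv2.imread("pics/top0.png");s=cv2.imread("pics/side0.png")
a=cv2.resize(t[145:250,230:365],None,fx=4,fy=4,interpolation=2)   # 540x420
b=cv2.resize(t[228:318,392:440],None,fx=4.5,fy=4.5,interpolation=2)
c=cv2.resize(s[140:280,290:395],None,fx=4,fy=4,interpolation=2) #420x560
d=cv2.resize(s[290:365,250:355],None,fx=3.6,fy=3.6,interpolation=2)
import numpy as np
def m(x,y):
    o=np.zeros((max(x.shape[0],y.shape[0]),x.shape[1]+y.shape[1],3),np.uint8)
    o[:x.shape[0],:x.shape[1]]=x;o[:y.shape[0],x.shape[1]:]=y;return o
A=m(a,b);C=m(c,d);print(A.shape,C.shape)
cv2.imwrite("pics/A.png",A);cv2.imwrite("pics/C.png",C)
E
```

```text
(420, 756, 3) (560, 798, 3)
```

View pics/A.png

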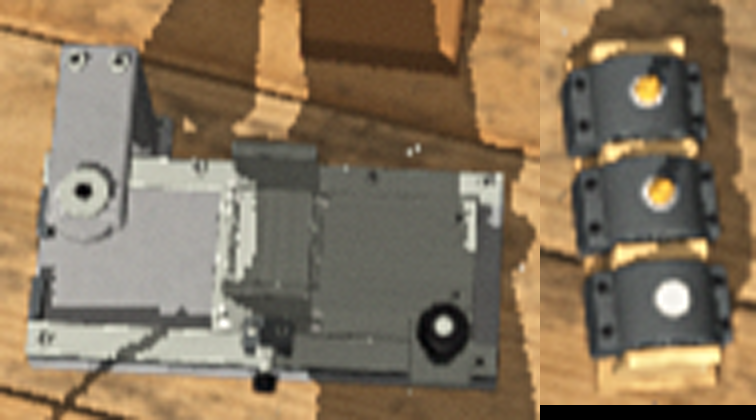

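View pics/C.png

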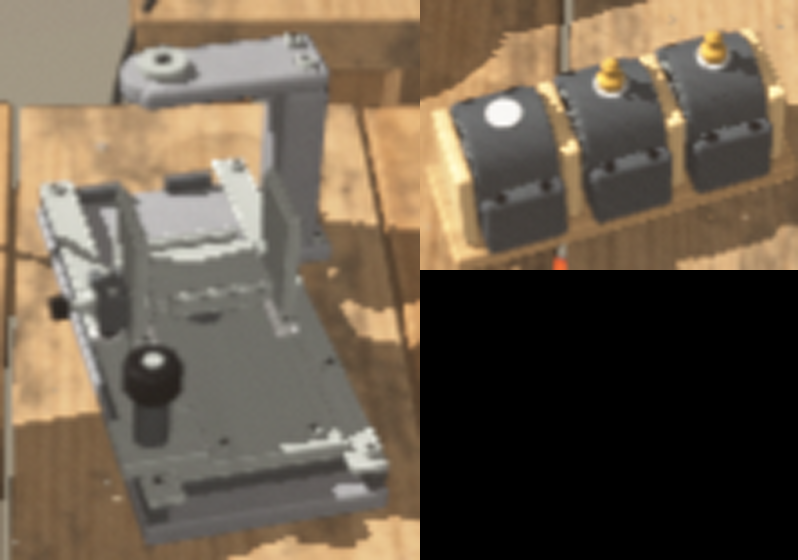

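```bash
python3 - <<'E'
from h import *
np.set_printoptions(precision=4,suppress=True)
im={n:cv2.imread(f"pics/{n}0.png").astype(int) for n in P}
def spot(n,uv,w=5,kind="white"):
    u,v=map(round,uv); c=im[n][v-w:v+w+1,u-w:u+w+1]; g=c.min(2).astype(float) if kind=="white" else (c[:,:,2]-c[:,:,0]).astype(float)
    m=np.clip(g-(g.max()+np.median(g))/2,0,None); y,x=np.mgrid[-w:w+1,-w:w+1]
    return np.array([u+(m*x).sum()/m.sum(),v+(m*y).sum()/m.sum()])
L={"bare":((273.3,321.1),(421.6,294.2)),"knob":((328,230),(340.5,226.75))}
for k,(s,t) in L.items():
    a,b=spot("side",s),spot("top",t); X,e=tri(a,b); print(k,a,b,X,e, onz("top",b,.073 if k=="bare" else .095))
for k,s,t in(("nip2",(302.2,315),(418.4,270.4)),("nip3",(331.4,307.2),(416,248)),("bush",(330.5,155),(250.75,192.5))):
    X,e=tri(s,t); print(k,X,e)
b=onz("top",(250.75,192.5),.136);k=onz("top",(340.5,226.75),.095);print(b,k,np.linalg.norm(b-k))
# base corners at z .014 from top
f=lambda x,y:(230+x/4,145+y/4)
for p in((503,172),(497,385),(28,368)): print("corner",onz("top",f(*p),.014))
E
```

```text
bare [272.663  320.8679] [421.0492 293.8552] [ 0.4959 -0.227   0.0752] 0.003354470809724039 [ 0.4947 -0.2278  0.073 ]
knob [327.7483 229.4983] [340.4376 226.0161] [ 0.5946 -0.0196  0.0967] 0.0037790276307473046 [ 0.5932 -0.02    0.095 ]
nip2 [ 0.5459 -0.2114  0.0711] 0.0018927291838872283
nip3 [ 0.5956 -0.1954  0.0714] 0.0035183902322155854
bush [0.6069 0.1863 0.1359] 0.00404617249790877
[0.6048 0.1858 0.136 ] [ 0.5916 -0.0205  0.095 ] 0.21072528390699663
corner [ 0.7212 -0.0291  0.014 ]
corner [ 0.5896 -0.0577  0.014 ]
corner [0.5287 0.2136 0.014 ]
```

```bash
cat >> h.py <<'E'
def delta(xyz=None,yaw=None):
    """yaw: tool y direction in world, deg (mod 180). prints tool-frame shift and rotvec for tool-down target"""
    s=r.get_state(); T=R.from_quat(s["eef_rot"]); M=T.as_matrix()
    out={}
    cur=np.degrees(np.arctan2(M[1,1],M[0,1]))
    print("t",round(s["clock"],2),"tcp",s["tool_pos"].round(4),"yaw",round(cur,2),"tilt",M[:2,2].round(4),"F",np.round(s["contact_force"],1),"open",round(s["opening"]*88,1))
    if xyz is not None: print("xyz",T.inv().apply(np.array(xyz)-s["tool_pos"]).round(4))
    if yaw is not None:
        a=np.radians(yaw); y=np.array([np.cos(a),np.sin(a),0]); 
        if y@M[:,1]<0 and abs(yaw)<=360: y=-y
        z=np.array([0,0,-1.]); G=R.from_matrix(np.c_[np.cross(y,z),y,z]); print("rot",(T.inv()*G).as_rotvec().round(4))
E
python3 - <<'E'
from h import *
np.set_printoptions(precision=3,suppress=True)
for n,uv,z in(("vice top near corner R",(283,268),.15),("viceR",(301,290),.03),("vice jaw R",(281,297),.13),("vice top",(250,265),.14),("spool",(333,310),.039),("offcut",(377,345),.044),("offcut",(437,348),.044),("drv",(380,175),.02),("drvtip",(470,194),.005)): print(n,onz("top",uv,z))
delta((.496,-.227,.16),107.6)
delta((.496,-.227,.16),17.6)
E
```

```text
vice top near corner R [0.459 0.07  0.15 ]
viceR [0.443 0.032 0.03 ]
vice jaw R [0.403 0.06  0.13 ]
vice top [0.449 0.139 0.14 ]
spool [ 0.416 -0.05   0.039]
offcut [ 0.366 -0.162  0.044]
offcut [ 0.393 -0.29   0.044]
drv [ 0.767 -0.079  0.02 ]
drvtip [ 0.782 -0.304  0.005]
t 0.1 tcp [0.222 0.584 0.238] yaw 69.22 tilt [-0.    -0.002] F [-0.4 -0.7 -0.2] open 88.4
xyz [-0.544 -0.661  0.079]
rot [-0.002 -0.    -0.67 ]
t 0.1 tcp [0.222 0.584 0.238] yaw 69.22 tilt [-0.    -0.002] F [-0.4 -0.7 -0.2] open 88.4
xyz [-0.544 -0.661  0.079]
rot [-0.002  0.001  0.901]
```

```bash
python3 - <<'E'
from h import *
delta((.50,.25,.27)); delta((.496,-.227,.20))
E
```

```text
t 0.1 tcp [0.2217 0.5838 0.238 ] yaw 69.22 tilt [-0.0004 -0.0016] F [-0.4 -0.7 -0.2] open 88.4
xyz [-0.3786 -0.2134 -0.0316]
t 0.1 tcp [0.2217 0.5838 0.238 ] yaw 69.22 tilt [-0.0004 -0.0016] F [-0.4 -0.7 -0.2] open 88.4
xyz [-0.5441 -0.6606  0.0392]
```

Request:
{"api": "carry_out", "payload": {
  "plan": [
    {"rot": [0,0,1.0],"xyz": [-0.379,-0.213,-0.032],"grip": 0},
    {"rot": [0,0,1.0],"xyz": [-0.379,-0.213,-0.032],"grip": 0},
    {"rot": [0,0,1.0],"xyz": [-0.379,-0.213,-0.032],"grip": 0},
    {"rot": [0,0,1.0],"xyz": [-0.379,-0.213,-0.032],"grip": 0},
    {"rot": [0,0,1.0],"xyz": [-0.379,-0.213,-0.032],"grip": 0},
    {"rot": [0,0,1.0],"xyz": [-0.379,-0.213,-0.032],"grip": 0},
    {"rot": [0,0,1.0],"xyz": [-0.379,-0.213,-0.032],"grip": 0},
    {"rot": [0,0,1.0],"xyz": [-0.379,-0.213,-0.032],"grip": 0}
  ]
}}

```text
clock: 0.77
tool_pos: [0.4357, 0.3274, 0.2632]
eef_rot: [0.632, 0.775, -0.0, -0.0]
contact_force: [1.2, 0.5, 0.7]
opening: 0.997
finger_force: 0.0
```

```bash
python3 - <<'E'
from h import *
delta((.50,-.227,.20),-72.4)
E
```

```text
t 0.77 tcp [0.4357 0.3274 0.2632] yaw 11.58 tilt [-0.0005 -0.0002] F [1.2 0.5 0.7] open 87.7
xyz [-0.556  -0.0482  0.0633]
rot [-3.0000e-04  4.0000e-04  1.4657e+00]
```

Request:
{"api": "carry_out", "payload": {
  "plan": [
    {"rot": [0,0,1.466],"xyz": [-0.556,-0.048,0.063],"grip": 0},
    {"rot": [0,0,1.466],"xyz": [-0.556,-0.048,0.063],"grip": 0},
    {"rot": [0,0,1.466],"xyz": [-0.556,-0.048,0.063],"grip": 0},
    {"rot": [0,0,1.466],"xyz": [-0.556,-0.048,0.063],"grip": 0},
    {"rot": [0,0,1.466],"xyz": [-0.556,-0.048,0.063],"grip": 0},
    {"rot": [0,0,1.466],"xyz": [-0.556,-0.048,0.063],"grip": 0},
    {"rot": [0,0,1.466],"xyz": [-0.556,-0.048,0.063],"grip": 0},
    {"rot": [0,0,1.466],"xyz": [-0.556,-0.048,0.063],"grip": 0}
  ]
}}

```text
clock: 1.43
tool_pos: [0.4749, -0.0013, 0.2255]
eef_rot: [0.926, 0.377, -0.0, -0.0]
contact_force: [0.5, 0.3, -0.2]
opening: 0.998
finger_force: 0.0
```

```bash
python3 - <<'E'
from h import *
delta((.4955,-.227,.13),-72.4)
E
```

```text
t 1.43 tcp [ 0.4749 -0.0013  0.2255] yaw -45.7 tilt [-0.0003  0.0002] F [ 0.5  0.3 -0.2] open 87.8
xyz [-0.1429  0.176   0.0954]
rot [-3.000e-04  2.000e-04  4.659e-01]
```

Request:
{"api": "carry_out", "payload": {
  "plan": [
    {"rot": [0,0,0.466],"xyz": [-0.143,0.176,0.095],"grip": 0},
    {"rot": [0,0,0.466],"xyz": [-0.143,0.176,0.095],"grip": 0},
    {"rot": [0,0,0.466],"xyz": [-0.143,0.176,0.095],"grip": 0},
    {"rot": [0,0,0.466],"xyz": [-0.143,0.176,0.095],"grip": 0},
    {"rot": [0,0,0.466],"xyz": [-0.143,0.176,0.095],"grip": 0},
    {"rot": [0,0,0.466],"xyz": [-0.143,0.176,0.095],"grip": 0},
    {"rot": [0,0,0.466],"xyz": [-0.143,0.176,0.095],"grip": 0},
    {"rot": [0,0,0.466],"xyz": [-0.143,0.176,0.095],"grip": 0}
  ]
}}

```text
clock: 2.1
tool_pos: [0.4959, -0.2276, 0.1297]
eef_rot: [0.988, 0.154, -0.001, 0.0]
contact_force: [-0.3, 1.4, -0.4]
opening: 0.999
finger_force: 0.0
```

```bash
python3 - <<'E'
from h import *
delta((.4955,-.227,.021),-72.4)
s=r.snapshot("side")[:,:,::-1];t=r.snapshot("top")[:,:,::-1]
a=cv2.resize(s[240:380,220:360],None,fx=2.8,fy=2.8,interpolation=2);b=cv2.resize(t[220:360,370:510],None,fx=2.8,fy=2.8,interpolation=2)
cv2.imwrite("pics/g1.png",np.hstack([a,b]))
E
```

```text
t 2.1 tcp [ 0.4959 -0.2276  0.1297] yaw -72.34 tilt [-0.0019 -0.0004] F [-0.3  1.4 -0.4] open 87.9
xyz [ 0.     -0.0007  0.1087]
rot [-0.0002  0.002   0.001 ]
```

View pics/g1.png

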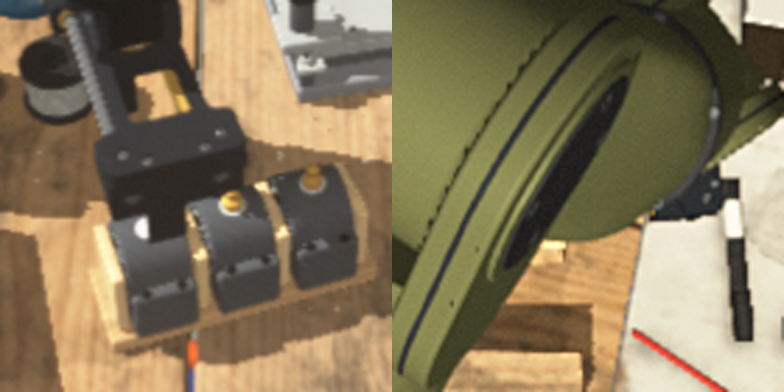

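```bash
python3 - <<'E'
from h import *
y=np.array([np.cos(np.radians(-72.4)),np.sin(np.radians(-72.4)),0]);c=np.array([.4959,-.2276,.13])
for k in(-.0615,-.044,.044,.0615): print(k,((proj("side",c+k*y)[0]-[220,240])*2.8).round(0))
E
```

```text
-0.0615 [113.  94.]
-0.044 [121. 114.]
0.044 [160. 225.]
0.0615 [168. 249.]
```

Request:
{"api": "carry_out", "payload": {
  "plan": [
    {"rot": [0,0.002,0.001],"xyz": [0,-0.001,0.025],"grip": 0},
    {"rot": [0,0.002,0.001],"xyz": [0,-0.001,0.05],"grip": 0},
    {"rot": [0,0.002,0.001],"xyz": [0,-0.001,0.07],"grip": 0},
    {"rot": [0,0.002,0.001],"xyz": [0,-0.001,0.09],"grip": 0},
    {"rot": [0,0.002,0.001],"xyz": [0,-0.001,0.1],"grip": 0},
    {"rot": [0,0.002,0.001],"xyz": [0,-0.001,0.108],"grip": 0},
    {"rot": [0,0.002,0.001],"xyz": [0,-0.001,0.108],"grip": 0},
    {"rot": [0,0.002,0.001],"xyz": [0,-0.001,0.108],"grip": 0}
  ]
}}

```text
clock: 2.87
tool_pos: [0.4972, -0.2238, 0.0233]
eef_rot: [0.988, 0.156, 0.001, -0.0]
contact_force: [0.0, -0.1, 0.2]
opening: 0.998
finger_force: 0.0
```

Request:
{"api": "carry_out", "payload": {
  "plan": [
    {"rot": [0,0,0],"xyz": [0,0,0],"grip": 60},
    {"rot": [0,0,0],"xyz": [0,0,0],"grip": 70},
    {"rot": [0,0,0],"xyz": [0,0,0],"grip": 90},
    {"rot": [0,0,0],"xyz": [0,0,0],"grip": 120},
    {"rot": [0,0,0],"xyz": [0,0,0],"grip": 255},
    {"rot": [0,0,0],"xyz": [0,0,0],"grip": 255},
    {"rot": [0,0,0],"xyz": [0,0,0],"grip": 255},
    {"rot": [0,0,0],"xyz": [0,0,0],"grip": 255}
  ],
  "squeeze": 35
}}

```text
clock: 3.53
tool_pos: [0.4974, -0.2249, 0.0236]
eef_rot: [0.988, 0.155, 0.002, 0.0]
contact_force: [-0.4, -0.9, 5.9]
opening: 0.772
finger_force: 35.0
```

Request:
{"api": "carry_out", "payload": {
  "plan": [
    {"rot": [0,0,0],"xyz": [0,0,-0.01],"grip": 255},
    {"rot": [0,0,0],"xyz": [0,0,-0.03],"grip": 255},
    {"rot": [0,0,0],"xyz": [0,0,-0.05],"grip": 255},
    {"rot": [0,0,0],"xyz": [0,0,-0.07],"grip": 255},
    {"rot": [0,0,0],"xyz": [0,0,-0.09],"grip": 255},
    {"rot": [0,0,0],"xyz": [0,0,-0.11],"grip": 255},
    {"rot": [0,0,0],"xyz": [0,0,-0.12],"grip": 255},
    {"rot": [0,0,0],"xyz": [0,0,-0.12],"grip": 255}
  ]
}}

```text
clock: 4.2
tool_pos: [0.4971, -0.2246, 0.1445]
eef_rot: [0.988, 0.155, 0.002, 0.0]
contact_force: [0.9, 0.2, -5.2]
opening: 0.77
finger_force: 35.0
```

```bash
python3 - <<'E'
from h import *
delta((.52,-.085,.14),-72.4)
cv2.imwrite("pics/g2.png",r.snapshot("side")[:,:,::-1][200:380,210:400].repeat(3,0).repeat(3,1))
E
```

```text
t 4.2 tcp [ 0.4971 -0.2246  0.1445] yaw -72.13 tilt [ 0.0044 -0.0003] F [ 0.9  0.2 -5.2] open 67.8
xyz [ 0.0646 -0.1258  0.0045]
rot [ 0.0016 -0.0041  0.0047]
```

View pics/g2.png

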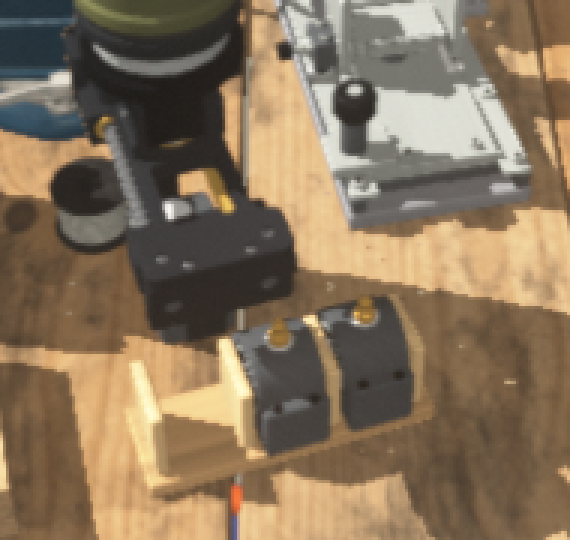

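```bash
python3 - <<'E'
from h import *
delta((.485,-.09,.10),-72.4)
E
```

```text
t 4.25 tcp [ 0.4966 -0.2241  0.1431] yaw -72.12 tilt [0.0026 0.0006] F [ 0.9  0.2 -5.1] open 67.7
xyz [ 0.03   -0.1312  0.0432]
rot [ 0.0002 -0.0027  0.0049]
```

Request:
{"api": "carry_out", "payload": {
  "plan": [
    {"rot": [0,-0.003,0.005],"xyz": [0.01,-0.033,0.0],"grip": 255},
    {"rot": [0,-0.003,0.005],"xyz": [0.02,-0.066,0.0],"grip": 255},
    {"rot": [0,-0.003,0.005],"xyz": [0.03,-0.1,0.02],"grip": 255},
    {"rot": [0,-0.003,0.005],"xyz": [0.03,-0.131,0.04],"grip": 255},
    {"rot": [0,-0.003,0.005],"xyz": [0.03,-0.131,0.07],"grip": 255},
    {"rot": [0,-0.003,0.005],"xyz": [0.03,-0.131,0.1],"grip": 255},
    {"rot": [0,-0.003,0.005],"xyz": [0.03,-0.131,0.11],"grip": 255},
    {"rot": [0,-0.003,0.005],"xyz": [0.03,-0.131,0.11],"grip": 255}
  ]
}}

```text
clock: 4.92
tool_pos: [0.4829, -0.0902, 0.03]
eef_rot: [0.988, 0.153, -0.003, -0.001]
contact_force: [0.6, 0.2, -6.3]
opening: 0.768
finger_force: 35.0
```

```bash
python3 - <<'E'
from h import *
delta((.485,-.09,.0125),-72.4)
E
```

```text
t 4.92 tcp [ 0.4829 -0.0902  0.03  ] yaw -72.45 tilt [-0.0072  0.0013] F [ 0.6  0.2 -6.3] open 67.6
xyz [0.0022 0.0006 0.0175]
rot [-0.0034  0.0064 -0.0009]
```

Request:
{"api": "carry_out", "payload": {
  "plan": [
    {"rot": [-0.002,0.005,0],"xyz": [0,0,0.006],"grip": 255},
    {"rot": [-0.002,0.005,0],"xyz": [0,0,0.012],"grip": 255},
    {"rot": [-0.002,0.005,0],"xyz": [0,0,0.016],"grip": 255},
    {"rot": [-0.002,0.005,0],"xyz": [0,0,0.018],"grip": 255},
    {"rot": [-0.002,0.005,0],"xyz": [0,0,0.018],"grip": 255},
    {"rot": [-0.002,0.005,0],"xyz": [0,0,0.018],"grip": 255}
  ]
}}

```text
clock: 5.42
tool_pos: [0.4854, -0.0905, 0.0152]
eef_rot: [0.988, 0.153, 0.002, 0.001]
contact_force: [0.0, 0.2, -6.0]
opening: 0.766
finger_force: 35.0
```

Request:
{"api": "carry_out", "payload": {
  "plan": [
    {"rot": [0,0,0],"xyz": [0,0,0.001],"grip": 255},
    {"rot": [0,0,0],"xyz": [0,0,0.002],"grip": 255},
    {"rot": [0,0,0],"xyz": [0,0,0.003],"grip": 255},
    {"rot": [0,0,0],"xyz": [0,0,0.003],"grip": 255}
  ]
}}

```text
clock: 5.75
tool_pos: [0.4851, -0.0904, 0.0118]
eef_rot: [0.988, 0.153, 0.002, 0.001]
contact_force: [-0.5, 0.3, -5.9]
opening: 0.77
finger_force: 35.0
```

Request:
{"api": "carry_out", "payload": {
  "plan": [
    {"rot": [0,0,0],"xyz": [0,0,0.001],"grip": 255},
    {"rot": [0,0,0],"xyz": [0,0,0.002],"grip": 255},
    {"rot": [0,0,0],"xyz": [0,0,0.0025],"grip": 255},
    {"rot": [0,0,0],"xyz": [0,0,0.0025],"grip": 255}
  ]
}}

```text
clock: 6.08
tool_pos: [0.4852, -0.0904, 0.0115]
eef_rot: [0.988, 0.153, 0.003, 0.0]
contact_force: [-3.3, 0.7, 18.7]
opening: 0.772
finger_force: 35.0
```

Request:
{"api": "carry_out", "payload": {
  "plan": [
    {"rot": [0,0,0],"xyz": [0,0,-0.002],"grip": 40},
    {"rot": [0,0,0],"xyz": [0,0,-0.002],"grip": 0},
    {"rot": [0,0,0],"xyz": [0,0,-0.002],"grip": 0},
    {"rot": [0,0,0],"xyz": [0,0,-0.002],"grip": 0},
    {"rot": [0,0,0],"xyz": [0,0,-0.03],"grip": 0},
    {"rot": [0,0,0],"xyz": [0,0,-0.065],"grip": 0},
    {"rot": [0,0,0],"xyz": [0,0,-0.1],"grip": 0},
    {"rot": [0,0,0],"xyz": [0,0,-0.12],"grip": 0}
  ]
}}

```text
clock: 6.75
tool_pos: [0.4852, -0.0907, 0.1319]
eef_rot: [0.988, 0.153, 0.003, 0.001]
contact_force: [-0.6, -0.0, -0.5]
opening: 0.999
finger_force: 0.0
```

Request:
{"api": "carry_out", "payload": {
  "plan": [
    {"rot": [0,0,-1.0],"xyz": [0,0,0],"grip": 0},
    {"rot": [0,0,-1.0],"xyz": [0,0,0],"grip": 0},
    {"rot": [0,0,-1.0],"xyz": [0,0,0],"grip": 0},
    {"rot": [0,0,-1.0],"xyz": [0,0,0],"grip": 0},
    {"rot": [0,0,-1.0],"xyz": [0,0,0],"grip": 0},
    {"rot": [0,0,-1.0],"xyz": [0,0,0],"grip": 0},
    {"rot": [0,0,-1.0],"xyz": [0,0,0],"grip": 0},
    {"rot": [0,0,-1.0],"xyz": [0,0,0],"grip": 0}
  ]
}}

```text
clock: 7.42
tool_pos: [0.4845, -0.0903, 0.1291]
eef_rot: [0.792, 0.61, 0.001, 0.001]
contact_force: [-0.1, -0.6, -0.9]
opening: 1.001
finger_force: 0.0
```

```bash
python3 - <<'E'
from h import *
delta((.485,-.0905,.10),17.6)
s=r.snapshot("side")[:,:,::-1];t=r.snapshot("top")[:,:,::-1]
a=cv2.resize(s[220:320,200:330],None,fx=3,fy=3,interpolation=2);b=cv2.resize(t[180:280,320:450],None,fx=3,fy=3,interpolation=2)
cv2.imwrite("pics/g3.png",np.hstack([a,b]))
cv2.imwrite("pics/s3.png",s);cv2.imwrite("pics/t3.png",t)
E
```

```text
t 7.42 tcp [ 0.4845 -0.0903  0.1291] yaw -14.77 tilt [ 0.004  -0.0006] F [-0.1 -0.6 -0.9] open 88.1
xyz [-0.      0.0005  0.0291]
rot [ 0.0041  0.0007 -0.5649]
```

View pics/g3.png

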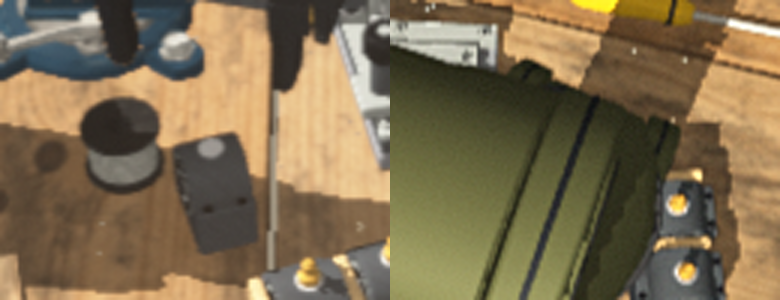

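```bash
python3 - <<'E'
from h import *
np.set_printoptions(precision=4,suppress=True)
f=lambda x,y:(200+x/3,220+y/3)
h=onz("side",f(210,148),.061); print("housing",h,"initially in rack via side",onz("side",(272.66,320.87),.073))
sp=onz("side",f(120,124),.039);print("spool",sp, "base L/R",onz("side",f(81,125),.039),onz("side",f(159,122),.039))
a=np.radians(17.6);d=(sp-h)[:2];print("along",d@[np.cos(a),np.sin(a)],"across",d@[-np.sin(a),np.cos(a)])
# end face edges: bottom edge of near end
for p in((199,253),(257,241)): print(onz("side",f(*p),0))
for p in((190,212),(250,206)): print(onz("side",f(*p),.038))
E
```

```text
housing [ 0.4854 -0.0909  0.061 ] initially in rack via side [ 0.4972 -0.2245  0.073 ]
spool [ 0.4224 -0.0462  0.039 ] base L/R [ 0.3966 -0.0468  0.039 ] [ 0.448  -0.0446  0.039 ]
along -0.04655101575363027 across 0.061726095073643704
[ 0.4765 -0.125   0.    ]
[ 0.5134 -0.1153 -0.    ]
[ 0.4733 -0.1241  0.038 ]
[ 0.5106 -0.1196  0.038 ]
```

Request:
{"api": "carry_out", "payload": {
  "plan": [
    {"rot": [0.003,0,-0.565],"xyz": [0,0,0],"grip": 0},
    {"rot": [0.003,0,-0.565],"xyz": [0,0,0],"grip": 0},
    {"rot": [0.003,0,-0.565],"xyz": [0,0,0.015],"grip": 0},
    {"rot": [0.003,0,-0.565],"xyz": [0,0,0.03],"grip": 0},
    {"rot": [0.003,0,-0.565],"xyz": [0,0,0.04],"grip": 0},
    {"rot": [0.003,0,-0.565],"xyz": [0,0,0.05],"grip": 0},
    {"rot": [0.003,0,-0.565],"xyz": [0,0,0.05],"grip": 0},
    {"rot": [0.003,0,-0.565],"xyz": [0,0,0.05],"grip": 0}
  ]
}}

```text
clock: 8.18
tool_pos: [0.4845, -0.0904, 0.0789]
eef_rot: [0.594, 0.804, -0.0, 0.0]
contact_force: [0.1, 0.3, 0.3]
opening: 1.002
finger_force: 0.0
```

```bash
python3 - <<'E'
from h import *
delta((.4853,-.0905,.024),17.6)
E
```

```text
t 8.18 tcp [ 0.4845 -0.0904  0.0789] yaw 17.05 tilt [ 0.0003 -0.0009] F [0.1 0.3 0.3] open 88.2
xyz [-0.0003  0.0008  0.0549]
rot [-0.      0.0009 -0.0096]
```

Request:
{"api": "carry_out", "payload": {
  "plan": [
    {"rot": [0,0,-0.01],"xyz": [0,0.001,0.02],"grip": 0},
    {"rot": [0,0,-0.01],"xyz": [0,0.001,0.04],"grip": 0},
    {"rot": [0,0,-0.01],"xyz": [0,0.001,0.054],"grip": 0},
    {"rot": [0,0,-0.01],"xyz": [0,0.001,0.054],"grip": 80},
    {"rot": [0,0,-0.01],"xyz": [0,0.001,0.054],"grip": 110},
    {"rot": [0,0,-0.01],"xyz": [0,0.001,0.054],"grip": 140},
    {"rot": [0,0,-0.01],"xyz": [0,0.001,0.054],"grip": 255},
    {"rot": [0,0,-0.01],"xyz": [0,0.001,0.054],"grip": 255}
  ],
  "squeeze": 35
}}

```text
clock: 8.85
tool_pos: [0.4865, -0.0902, 0.0263]
eef_rot: [0.589, 0.808, 0.001, 0.002]
contact_force: [0.4, -0.6, 0.6]
opening: 0.646
finger_force: 0.0
```

Request:
{"api": "carry_out", "payload": {
  "plan": [
    {"rot": [0,0,0],"xyz": [0,0,0],"grip": 255},
    {"rot": [0,0,0],"xyz": [0,0,0],"grip": 255}
  ]
}}

```text
clock: 9.02
tool_pos: [0.4861, -0.0902, 0.0258]
eef_rot: [0.589, 0.808, 0.0, 0.001]
contact_force: [0.2, -0.2, 1.3]
opening: 0.495
finger_force: 2.1
```

Request:
{"api": "carry_out", "payload": {
  "plan": [
    {"rot": [0,0,0],"xyz": [0,0,0],"grip": 255},
    {"rot": [0,0,0],"xyz": [0,0,0],"grip": 255},
    {"rot": [0,0,0],"xyz": [0,0,0],"grip": 255},
    {"rot": [0,0,0],"xyz": [0,0,0],"grip": 255}
  ]
}}

```text
clock: 9.35
tool_pos: [0.4846, -0.0906, 0.0257]
eef_rot: [0.589, 0.808, -0.001, 0.0]
contact_force: [-2.6, -0.8, 6.3]
opening: 0.448
finger_force: 35.0
```

```bash
python3 - <<'E'
from h import *
np.set_printoptions(precision=4,suppress=True)
delta()
im=cv2.imread("pics/side0.png"); f=lambda x,y:(290+x/4,140+y/4)
b=onz("side",f(162,60),.136); k=onz("side",(327.75,229.5),.095);k2=onz("side",(327.75,229.5),.0955)
print("bush",b,"knob",k, np.linalg.norm((b-k)[:2]), "yaw",np.degrees(np.arctan2(*(b-k)[1::-1]))-74.89)
# side cheek inner/outer top edges, base corners for nest
for n,p,z in(("L cheek top far",(118,183),.110),("L cheek near top",(147,222),.110),("R cheek far top",(268,172),.11),("R cheek near top",(297,215),.11),("base near L",(146,545),0),("base near R",(388,490),.0)): print(n,onz("side",f(*p),z))
E
```

```text
t 9.35 tcp [ 0.4846 -0.0906  0.0257] yaw 17.78 tilt [-0.0007 -0.0013] F [-2.6 -0.8  6.3] open 39.4
bush [0.6088 0.1876 0.136 ] knob [ 0.5965 -0.0166  0.095 ] 0.20455212835955677 yaw 11.667939101014511
L cheek top far [0.583  0.1082 0.11  ]
L cheek near top [0.5972 0.0738 0.11  ]
R cheek far top [0.6635 0.1174 0.11  ]
R cheek near top [0.6757 0.079  0.11  ]
base near L [ 0.5945 -0.052   0.    ]
base near R [ 0.7226 -0.0141  0.    ]
```

Request:
{"api": "carry_out", "payload": {
  "plan": [
    {"rot": [0,0,0],"xyz": [0,0,-0.01],"grip": 255},
    {"rot": [0,0,0],"xyz": [0,0,-0.03],"grip": 255},
    {"rot": [0,0,0],"xyz": [0,0,-0.06],"grip": 255},
    {"rot": [0,0,0],"xyz": [0,0,-0.09],"grip": 255},
    {"rot": [0,0,0],"xyz": [0,0,-0.12],"grip": 255},
    {"rot": [0,0,0],"xyz": [0,0,-0.14],"grip": 255},
    {"rot": [0,0,0],"xyz": [0,0,-0.145],"grip": 255},
    {"rot": [0,0,0],"xyz": [0,0,-0.145],"grip": 255}
  ]
}}

```text
clock: 10.02
tool_pos: [0.4864, -0.09, 0.1715]
eef_rot: [0.589, 0.808, 0.001, 0.002]
contact_force: [0.0, 0.8, -6.3]
opening: 0.451
finger_force: 35.0
```

```bash
python3 - <<'E'
from h import *
delta((.6285,.091,.165),101.9)
E
```

```text
t 10.02 tcp [ 0.4864 -0.09    0.1715] yaw 17.82 tilt [ 0.0045 -0.0008] F [ 0.   0.8 -6.3] open 39.7
xyz [0.1288 0.1907 0.007 ]
rot [ 0.0018  0.0047 -1.4675]
```

Request:
{"api": "carry_out", "payload": {
  "plan": [
    {"rot": [0.002,0.004,-1.467],"xyz": [0.03,0.04,0],"grip": 255},
    {"rot": [0.002,0.004,-1.467],"xyz": [0.05,0.07,0],"grip": 255},
    {"rot": [0.002,0.004,-1.467],"xyz": [0.07,0.1,0],"grip": 255},
    {"rot": [0.002,0.004,-1.467],"xyz": [0.09,0.13,0],"grip": 255},
    {"rot": [0.002,0.004,-1.467],"xyz": [0.11,0.16,0],"grip": 255},
    {"rot": [0.002,0.004,-1.467],"xyz": [0.129,0.191,0],"grip": 255},
    {"rot": [0.002,0.004,-1.467],"xyz": [0.129,0.191,0],"grip": 255},
    {"rot": [0.002,0.004,-1.467],"xyz": [0.129,0.191,0],"grip": 255}
  ]
}}

```text
clock: 10.68
tool_pos: [0.6275, 0.0949, 0.1673]
eef_rot: [0.124, 0.992, 0.001, -0.002]
contact_force: [-0.8, -1.2, -5.6]
opening: 0.451
finger_force: 35.0
```

```bash
python3 - <<'E'
from h import *
delta((.6285,.091,.165),101.9)
E
```

```text
t 10.68 tcp [0.6275 0.0949 0.1673] yaw 75.72 tilt [-0.0047  0.0024] F [-0.8 -1.2 -5.6] open 39.7
xyz [-0.002  -0.0036  0.0023]
rot [ 0.0023 -0.0048 -0.4569]
```

Request:
{"api": "carry_out", "payload": {
  "plan": [
    {"rot": [0.002,-0.003,-0.457],"xyz": [-0.001,-0.004,0.002],"grip": 255},
    {"rot": [0.002,-0.003,-0.457],"xyz": [-0.001,-0.004,0.002],"grip": 255},
    {"rot": [0.002,-0.003,-0.457],"xyz": [-0.001,-0.004,0.002],"grip": 255},
    {"rot": [0.002,-0.003,-0.457],"xyz": [-0.001,-0.004,0.002],"grip": 255},
    {"rot": [0.002,-0.003,-0.457],"xyz": [-0.001,-0.004,0.002],"grip": 255},
    {"rot": [0.002,-0.003,-0.457],"xyz": [-0.001,-0.004,0.002],"grip": 255}
  ]
}}

```text
clock: 11.18
tool_pos: [0.6266, 0.0867, 0.166]
eef_rot: [-0.097, 0.995, -0.001, -0.001]
contact_force: [0.1, -0.2, -5.4]
opening: 0.453
finger_force: 35.0
```

```bash
python3 - <<'E'
from h import *
delta((.6285,.091,.15),101.9)
s=r.snapshot("side")[:,:,::-1];cv2.imwrite("pics/s4.png",s)
a=cv2.resize(s[130:260,280:400],None,fx=4.6,fy=4.6,interpolation=2);cv2.imwrite("pics/g4.png",a)
E
```

```text
t 11.18 tcp [0.6266 0.0867 0.166 ] yaw 101.16 tilt [-0.0026 -0.0022] F [ 0.1 -0.2 -5.4] open 39.8
xyz [-0.0028  0.0038  0.016 ]
rot [-0.0016 -0.003  -0.0129]
```

View pics/g4.png

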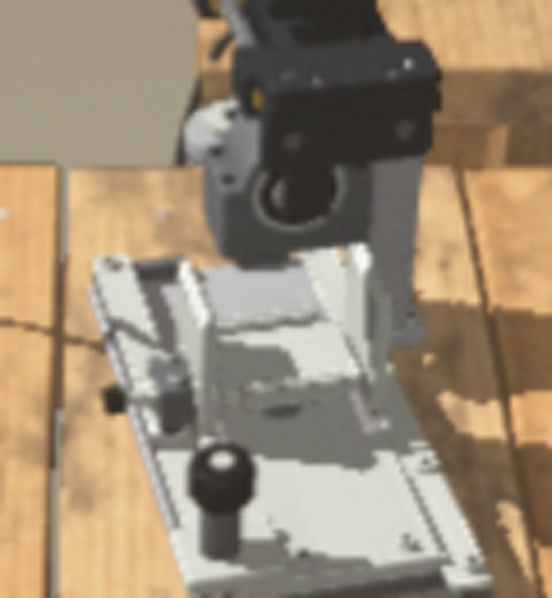

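```bash
python3 - <<'E'
import cv2
s=cv2.imread("pics/s4.png")
cv2.imwrite("pics/g5.png",cv2.resize(s[163:205,316:372],None,fx=14,fy=14,interpolation=cv2.INTER_CUBIC))
E
```

```text
(no output)
```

View pics/g5.png

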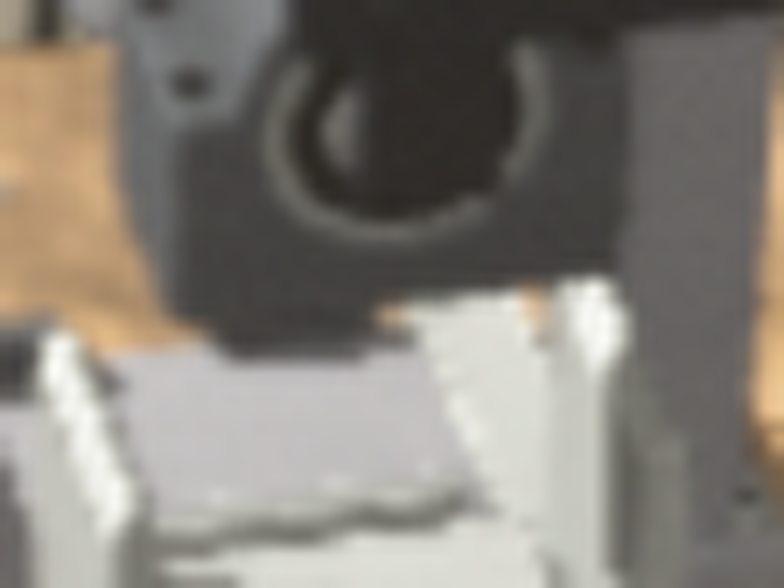

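```bash
python3 - <<'E'
from h import *
np.set_printoptions(precision=4,suppress=True)
g=lambda x,y:(316-.5+x/14,163-.5+y/14)
f4=lambda x,y:(290-.5+x/4,140-.5+y/4)
F=onz("side",g(58,340),.11);N=onz("side",g(115,518),.11);print("cheekL far,near",F,N,np.linalg.norm(F-N),np.degrees(np.arctan2(*(F-N)[1::-1]))-90)
for nm,p in(("Lout",(42,352)),("Lout n",(98,525)),("Lin",(75,335)),("Lin n",(132,510))): print(nm,onz("side",g(*p),.11))
a=np.radians(11.9);X=np.array([np.cos(a),np.sin(a)]);Y=np.array([-X[1],X[0]])
print("nest from cheekL",(F+N)[:2]/2+.041*X)
b=onz("side",f4(162,60),.136)[:2];k=onz("side",(327.75,229.5),.095)[:2]
print("from bush",b-.1*Y,"knob",k+.054*X+.1*Y)
s=r.get_state();t=s["tool_pos"];print(t)
# where held housing corners should be in crop, for TCP-centred housing
M=R.from_quat(s["eef_rot"]).as_matrix();h=t.copy();ux=M[:,0]*[1,1,0];uy=M[:,1]*[1,1,0];uz=t[2]-.0257
for nm,dx,dy,z in(("near-left bottom",.034,-.02,0),("near-right bottom",-.034,-.02,0),("near-right 38",-.034,-.02,.038),("far-left bot",.034,.02,0)):
    Xw=np.r_[(h+dx*ux+dy*uy)[:2],uz+z]; print(nm,((proj("side",Xw)[0]+.5-[316,163])*14).round(0),Xw)
E
```

```text
cheekL far,near [0.5832 0.1045 0.11  ] [0.5906 0.0603 0.11  ] 0.04486473202323022 9.484276933420716
Lout [0.5807 0.1015 0.11  ]
Lout n [0.588  0.0586 0.11  ]
Lin [0.5858 0.1058 0.11  ]
Lin n [0.5931 0.0622 0.11  ]
nest from cheekL [0.627  0.0908]
from bush [0.6284 0.0918] knob [0.6287 0.0924]
[0.6269 0.0869 0.1666]
near-left bottom [165. 346.] [0.5974 0.0607 0.1409]
near-right bottom [620. 290.] [0.6641 0.0738 0.1409]
near-right 38 [636.  72.] [0.6641 0.0738 0.1789]
far-left bot [104. 189.] [0.5897 0.0999 0.1409]
```

```bash
python3 - <<'E'
from h import *
delta((.628,.0915,.150),101.7)
E
```

```text
t 11.23 tcp [0.6269 0.0869 0.1666] yaw 101.17 tilt [-0.0016 -0.0022] F [-0.1 -0.5 -6.4] open 39.9
xyz [-0.002   0.0044  0.0165]
rot [-0.0019 -0.002  -0.0093]
```

Request:
{"api": "carry_out", "payload": {
  "plan": [
    {"rot": [-0.002,-0.002,-0.009],"xyz": [-0.002,0.0045,0.005],"grip": 255},
    {"rot": [-0.002,-0.002,-0.009],"xyz": [-0.002,0.0045,0.012],"grip": 255},
    {"rot": [-0.002,-0.002,-0.009],"xyz": [-0.002,0.0045,0.018],"grip": 255},
    {"rot": [-0.002,-0.002,-0.009],"xyz": [-0.002,0.0045,0.018],"grip": 255},
    {"rot": [-0.002,-0.002,-0.009],"xyz": [-0.002,0.0045,0.018],"grip": 255},
    {"rot": [-0.002,-0.002,-0.009],"xyz": [-0.002,0.0045,0.018],"grip": 255},
    {"rot": [-0.002,-0.002,-0.009],"xyz": [-0.002,0.0045,0.018],"grip": 255}
  ]
}}

```text
clock: 11.82
tool_pos: [0.6293, 0.0919, 0.1507]
eef_rot: [-0.103, 0.995, 0.0, 0.002]
contact_force: [0.4, -0.1, -6.2]
opening: 0.451
finger_force: 35.0
```

```bash
python3 - <<'E'
from h import *
delta((.628,.0915,.110),101.7)
E
```

```text
t 11.82 tcp [0.6293 0.0919 0.1507] yaw 101.8 tilt [0.0038 0.0005] F [ 0.4 -0.1 -6.2] open 39.6
xyz [ 0.0015 -0.0001  0.0407]
rot [-0.0002  0.0038  0.0017]
```

Request:
{"api": "carry_out", "payload": {
  "plan": [
    {"rot": [0,0.002,0],"xyz": [0.001,0,0.005],"grip": 255},
    {"rot": [0,0.002,0],"xyz": [0.001,0,0.012],"grip": 255},
    {"rot": [0,0.002,0],"xyz": [0.001,0,0.019],"grip": 255},
    {"rot": [0,0.002,0],"xyz": [0.001,0,0.026],"grip": 255},
    {"rot": [0,0.002,0],"xyz": [0.001,0,0.033],"grip": 255},
    {"rot": [0,0.002,0],"xyz": [0.001,0,0.04],"grip": 255},
    {"rot": [0,0.002,0],"xyz": [0.001,0,0.045],"grip": 255},
    {"rot": [0,0.002,0],"xyz": [0.001,0,0.045],"grip": 255}
  ]
}}

```text
clock: 12.48
tool_pos: [0.6273, 0.0915, 0.1038]
eef_rot: [-0.103, 0.995, -0.0, -0.001]
contact_force: [0.2, -0.6, -7.4]
opening: 0.455
finger_force: 35.0
```

```bash
python3 - <<'E'
from h import *
delta((.628,.0915,.0925),101.7); print(r.get_state()["moment"])
E
```

```text
t 12.48 tcp [0.6273 0.0915 0.1038] yaw 101.82 tilt [-0.0012 -0.0006] F [ 0.2 -0.6 -7.4] open 40.1
xyz [-0.0007 -0.0001  0.0113]
rot [-0.0003 -0.0013  0.0022]
[ 0.01848102  0.0039575  -0.01618827]
```

Request:
{"api": "carry_out", "payload": {
  "plan": [
    {"rot": [0,0,0],"xyz": [0,0,0.003],"grip": 255},
    {"rot": [0,0,0],"xyz": [0,0,0.006],"grip": 255},
    {"rot": [0,0,0],"xyz": [0,0,0.009],"grip": 255},
    {"rot": [0,0,0],"xyz": [0,0,0.011],"grip": 255},
    {"rot": [0,0,0],"xyz": [0,0,0.0125],"grip": 255},
    {"rot": [0,0,0],"xyz": [0,0,0.0135],"grip": 255},
    {"rot": [0,0,0],"xyz": [0,0,0.0135],"grip": 255},
    {"rot": [0,0,0],"xyz": [0,0,0.0135],"grip": 255}
  ]
}}

```text
clock: 13.15
tool_pos: [0.6282, 0.0917, 0.092]
eef_rot: [-0.103, 0.995, -0.0, 0.001]
contact_force: [-0.1, 0.7, -5.9]
opening: 0.453
finger_force: 35.0
```

```bash
python3 - <<'E'
from h import *
delta((.628,.0915,.0900),101.7); print(r.get_state()["moment"])
E
```

```text
t 13.15 tcp [0.6282 0.0917 0.092 ] yaw 101.81 tilt [0.0013 0.0001] F [-0.1  0.7 -5.9] open 39.9
xyz [ 0.0003 -0.0002  0.002 ]
rot [-0.0002  0.0013  0.002 ]
[ 0.05342263  0.00068661 -0.01167524]
```

Request:
{"api": "carry_out", "payload": {
  "plan": [
    {"rot": [0,0,0],"xyz": [0,0,0.001],"grip": 255},
    {"rot": [0,0,0],"xyz": [0,0,0.002],"grip": 255},
    {"rot": [0,0,0],"xyz": [0,0,0.0025],"grip": 255},
    {"rot": [0,0,0],"xyz": [0,0,0.0025],"grip": 255}
  ]
}}

```text
clock: 13.48
tool_pos: [0.6285, 0.0918, 0.0902]
eef_rot: [-0.103, 0.995, -0.0, 0.001]
contact_force: [-1.3, -0.5, 2.6]
opening: 0.447
finger_force: 35.0
```

Request:
{"api": "carry_out", "payload": {
  "plan": [
    {"rot": [0,0,0],"xyz": [0,0,0.0005],"grip": 110},
    {"rot": [0,0,0],"xyz": [0,0,0.0005],"grip": 90},
    {"rot": [0,0,0],"xyz": [0,0,0.0005],"grip": 70},
    {"rot": [0,0,0],"xyz": [0,0,-0.005],"grip": 70},
    {"rot": [0,0,0],"xyz": [0,0,-0.02],"grip": 70},
    {"rot": [0,0,0],"xyz": [0,0,-0.04],"grip": 70},
    {"rot": [0,0,0],"xyz": [0,0,-0.06],"grip": 100},
    {"rot": [0,0,0],"xyz": [0,0,-0.06],"grip": 255}
  ]
}}

```text
clock: 14.15
tool_pos: [0.6308, 0.0929, 0.1537]
eef_rot: [-0.103, 0.995, 0.001, 0.004]
contact_force: [0.2, 0.8, 0.1]
opening: 0.596
finger_force: 0.0
```

Request:
{"api": "carry_out", "payload": {
  "plan": [
    {"rot": [0,0,0],"xyz": [0,0,0],"grip": 255},
    {"rot": [0,0,0],"xyz": [0,0,0],"grip": 255},
    {"rot": [0,0,0],"xyz": [0,0,0],"grip": 255},
    {"rot": [0,0,0],"xyz": [0,0,0],"grip": 255},
    {"rot": [0,0,0],"xyz": [0,0,0],"grip": 255}
  ],
  "squeeze": 20
}}

```text
clock: 14.57
tool_pos: [0.6277, 0.0916, 0.1486]
eef_rot: [-0.103, 0.995, -0.0, -0.0]
contact_force: [-1.0, 0.1, -0.6]
opening: 0.217
finger_force: 0.0
```

```bash
python3 - <<'E'
from h import *
delta((.628,.0915,.128),101.7)
s=r.snapshot("side")[:,:,::-1];cv2.imwrite("pics/s6.png",s)
cv2.imwrite("pics/g6.png",cv2.resize(s[130:250,290:400],None,fx=5,fy=5,interpolation=cv2.INTER_CUBIC))
E
```

```text
t 14.57 tcp [0.6277 0.0916 0.1486] yaw 101.82 tilt [-0.0003 -0.0003] F [-1.   0.1 -0.6] open 19.1
xyz [-0.0003 -0.0001  0.0206]
rot [-0.0002 -0.0003  0.0021]
```

View pics/g6.png

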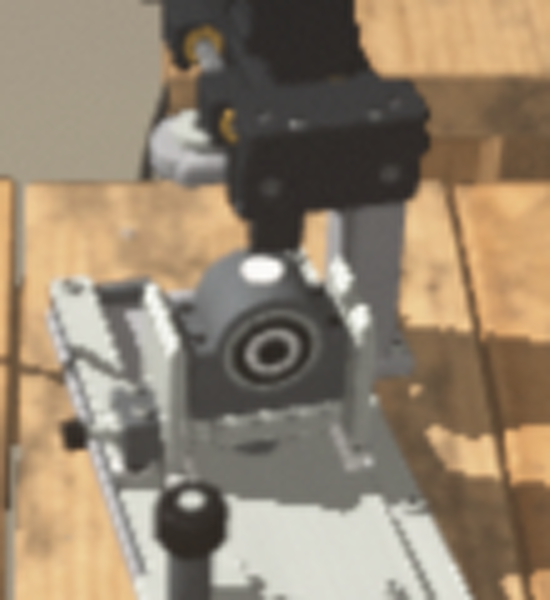

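Request:
{"api": "carry_out", "payload": {
  "plan": [
    {"rot": [0,0,0],"xyz": [0,0,0.008],"grip": 255},
    {"rot": [0,0,0],"xyz": [0,0,0.014],"grip": 255},
    {"rot": [0,0,0],"xyz": [0,0,0.018],"grip": 255},
    {"rot": [0,0,0],"xyz": [0,0,0.018],"grip": 255}
  ]
}}

```text
clock: 14.95
tool_pos: [0.6272, 0.0914, 0.1298]
eef_rot: [-0.103, 0.995, -0.0, -0.001]
contact_force: [0.1, -0.6, -0.3]
opening: 0.004
finger_force: 0.0
```

```bash
cat >> h.py <<'E'
def bright(im,uv,w=7,thr=None):
    u,v=map(round,uv); c=im[v-w:v+w+1,u-w:u+w+1].min(2).astype(np.uint8)
    t,m=cv2.threshold(c,thr or 200,255,0); n,l,st,ce=cv2.connectedComponentsWithStats(m)
    return [(st[i,4],(ce[i]+[u-w,v-w]).round(2)) for i in range(1,n)]
E
python3 - <<'E'
from h import *
delta((.628,.0915,.126),101.7)
im=cv2.imread("pics/s6.png")
for a,p in bright(im,(342,183)): print(a,p,onz("side",p,.126))
E
```

```text
t 14.95 tcp [0.6272 0.0914 0.1298] yaw 101.83 tilt [-0.0014 -0.0007] F [ 0.1 -0.6 -0.3] open 0.4
xyz [-0.0008 -0.0001  0.0038]
rot [-0.0004 -0.0015  0.0022]
26 [341.77 183.5 ] [0.62895606 0.09369031 0.126     ]
```

Request:
{"api": "carry_out", "payload": {
  "plan": [
    {"rot": [0,0,0],"xyz": [0,0.001,0.004],"grip": 255},
    {"rot": [0,0,0],"xyz": [0,0.001,0.008],"grip": 255},
    {"rot": [0,0,0],"xyz": [0,0.001,0.012],"grip": 255},
    {"rot": [0,0,0],"xyz": [0,0.001,0.016],"grip": 255},
    {"rot": [0,0,0],"xyz": [0,0.001,0.02],"grip": 255},
    {"rot": [0,0,0],"xyz": [0,0.001,0.023],"grip": 255},
    {"rot": [0,0,0],"xyz": [0,0.001,0.0255],"grip": 255},
    {"rot": [0,0,0],"xyz": [0,0.001,0.0255],"grip": 255}
  ]
}}

```text
clock: 15.62
tool_pos: [0.629, 0.0932, 0.107]
eef_rot: [-0.103, 0.995, 0.0, 0.002]
contact_force: [-0.9, -0.3, 9.6]
opening: 0.004
finger_force: 4.7
```

Request:
{"api": "carry_out", "payload": {
  "plan": [
    {"rot": [0,0,0],"xyz": [0,0,0.001],"grip": 255},
    {"rot": [0,0,0],"xyz": [0,0,0.001],"grip": 255}
  ]
}}

```text
clock: 15.78
tool_pos: [0.629, 0.0932, 0.1063]
eef_rot: [-0.103, 0.995, 0.0, 0.002]
contact_force: [-1.9, -1.7, 9.0]
opening: 0.006
finger_force: 4.9
```

Request:
{"api": "carry_out", "payload": {
  "plan": [
    {"rot": [0,0,0],"xyz": [0,0,0.001],"grip": 255},
    {"rot": [0,0,0],"xyz": [0,0,0.002],"grip": 255},
    {"rot": [0,0,0],"xyz": [0,0,0.003],"grip": 255},
    {"rot": [0,0,0],"xyz": [0,0,0.003],"grip": 255},
    {"rot": [0,0,0],"xyz": [0,0,0.003],"grip": 255}
  ]
}}

```text
clock: 16.2
tool_pos: [0.6292, 0.0933, 0.1052]
eef_rot: [-0.103, 0.995, -0.0, 0.003]
contact_force: [-4.2, -1.5, 21.0]
opening: 0.006
finger_force: 10.6
```

Bottom stop reached; hold briefly, then lift and check the height.

Request:
{"api": "carry_out", "payload": {
  "plan": [
    {"rot": [0,0,0],"xyz": [0,0,0.001],"grip": 255},
    {"rot": [0,0,0],"xyz": [0,0,0.001],"grip": 255},
    {"rot": [0,0,0],"xyz": [0,0,0.001],"grip": 255},
    {"rot": [0,0,0],"xyz": [0,0,0.001],"grip": 255},
    {"rot": [0,0,0],"xyz": [0,0,0.001],"grip": 255},
    {"rot": [0,0,0],"xyz": [0,0,0.001],"grip": 255}
  ]
}}

```text
clock: 16.7
tool_pos: [0.6293, 0.0934, 0.1052]
eef_rot: [-0.103, 0.995, -0.0, 0.003]
contact_force: [-6.2, -2.0, 26.5]
opening: 0.005
finger_force: 13.5
```

Request:
{"api": "carry_out", "payload": {
  "plan": [
    {"rot": [0,0,0],"xyz": [0,0,-0.003],"grip": 255},
    {"rot": [0,0,0],"xyz": [0,0,-0.006],"grip": 255},
    {"rot": [0,0,0],"xyz": [0,0,-0.012],"grip": 255},
    {"rot": [0,0,0],"xyz": [0,0,-0.03],"grip": 255},
    {"rot": [0,0,0],"xyz": [0,0,-0.05],"grip": 255},
    {"rot": [0,0,0],"xyz": [0,0,-0.07],"grip": 255},
    {"rot": [0,0,0],"xyz": [0,0,-0.08],"grip": 255},
    {"rot": [0,0,0],"xyz": [0,0,-0.08],"grip": 200}
  ]
}}

```text
clock: 17.37
tool_pos: [0.6293, 0.0933, 0.1831]
eef_rot: [-0.103, 0.995, 0.0, 0.003]
contact_force: [-0.1, 0.0, 0.1]
opening: 0.058
finger_force: 0.0
```

```bash
python3 - <<'E'
from h import *
im=r.snapshot("side")[:,:,::-1];cv2.imwrite("pics/s7.png",im)
for a,p in bright(im,(342,190),9): print(a,p,onz("side",p,.109))
print("expect raised",proj("side",[.629,.0937,.126]),"latched",proj("side",[.629,.0937,.109]))
for a,p in bright(im,(327,229),5): print("knob",a,p,onz("side",p,.095))
k=onz("side",(327.75,229.5),.095); delta((*k[:2],.15),11.8)
E
```

```text
36 [347.89 184.53] [0.6437584  0.11342281 0.109     ]
31 [341.19 190.06] [0.62835296 0.09374421 0.109     ]
expect raised [[341.79078465 183.49715747]] latched [[341.49780014 190.07066538]]
knob 1 [328. 230.] [ 0.59696469 -0.01809987  0.095     ]
t 17.42 tcp [0.6284 0.0928 0.1815] yaw 101.81 tilt [0.0029 0.0004] F [ 0.8 -0.1  0.4] open 9.3
xyz [ 0.0537 -0.1006  0.0313]
rot [-0.0025  0.0022 -1.5707]
```

Request:
{"api": "carry_out", "payload": {
  "plan": [
    {"rot": [0,0,1.57],"xyz": [0.01,-0.02,0],"grip": 0},
    {"rot": [0,0,1.57],"xyz": [0.02,-0.035,0],"grip": 0},
    {"rot": [0,0,1.57],"xyz": [0.03,-0.05,0],"grip": 0},
    {"rot": [0,0,1.57],"xyz": [0.04,-0.07,0],"grip": 0},
    {"rot": [0,0,1.57],"xyz": [0.047,-0.09,0],"grip": 0},
    {"rot": [0,0,1.57],"xyz": [0.054,-0.101,0],"grip": 0},
    {"rot": [0,0,1.57],"xyz": [0.054,-0.101,0],"grip": 0},
    {"rot": [0,0,1.57],"xyz": [0.054,-0.101,0],"grip": 0}
  ]
}}

```text
clock: 18.08
tool_pos: [0.5944, -0.0192, 0.1792]
eef_rot: [0.391, 0.921, -0.001, -0.001]
contact_force: [-0.4, 0.9, 0.1]
opening: 0.709
finger_force: 0.0
```

```bash
python3 - <<'E'
from h import *
delta((.596,-.017,.13),11.8)
E
```

```text
t 18.08 tcp [ 0.5944 -0.0192  0.1792] yaw 44.01 tilt [-0.002  -0.0012] F [-0.4  0.9  0.1] open 62.4
xyz [0.0004 0.0028 0.0492]
rot [-2.300e-03  1.000e-04  5.622e-01]
```

Request:
{"api": "carry_out", "payload": {
  "plan": [
    {"rot": [-0.002,0,0.562],"xyz": [0,0.003,0.01],"grip": 0},
    {"rot": [-0.002,0,0.562],"xyz": [0,0.003,0.02],"grip": 0},
    {"rot": [-0.002,0,0.562],"xyz": [0,0.003,0.03],"grip": 0},
    {"rot": [-0.002,0,0.562],"xyz": [0,0.003,0.04],"grip": 0},
    {"rot": [-0.002,0,0.562],"xyz": [0,0.003,0.049],"grip": 0},
    {"rot": [-0.002,0,0.562],"xyz": [0,0.003,0.049],"grip": 0},
    {"rot": [-0.002,0,0.562],"xyz": [0,0.003,0.049],"grip": 0},
    {"rot": [-0.002,0,0.562],"xyz": [0,0.003,0.049],"grip": 0}
  ]
}}

```text
clock: 18.75
tool_pos: [0.5977, -0.0152, 0.1315]
eef_rot: [0.626, 0.779, 0.001, 0.001]
contact_force: [0.5, -0.9, 0.8]
opening: 0.999
finger_force: 0.0
```

```bash
python3 - <<'E'
from h import *
delta((.596,-.017,.067),11.8)
E
```

```text
t 18.75 tcp [ 0.5977 -0.0152  0.1315] yaw 12.42 tilt [0.0022 0.0008] F [ 0.5 -0.9  0.8] open 87.9
xyz [-0.0014 -0.0022  0.0645]
rot [ 0.0023 -0.0003  0.0109]
```

Request:
{"api": "carry_out", "payload": {
  "plan": [
    {"rot": [0.001,0,0.01],"xyz": [-0.001,-0.002,0.015],"grip": 0},
    {"rot": [0.001,0,0.01],"xyz": [-0.001,-0.002,0.03],"grip": 0},
    {"rot": [0.001,0,0.01],"xyz": [-0.001,-0.002,0.045],"grip": 0},
    {"rot": [0.001,0,0.01],"xyz": [-0.001,-0.002,0.058],"grip": 0},
    {"rot": [0.001,0,0.01],"xyz": [-0.001,-0.002,0.064],"grip": 0},
    {"rot": [0.001,0,0.01],"xyz": [-0.001,-0.002,0.064],"grip": 60},
    {"rot": [0.001,0,0.01],"xyz": [-0.001,-0.002,0.064],"grip": 110},
    {"rot": [0.001,0,0.01],"xyz": [-0.001,-0.002,0.064],"grip": 140}
  ]
}}

```text
clock: 19.42
tool_pos: [0.597, -0.0165, 0.0686]
eef_rot: [0.631, 0.776, 0.001, 0.001]
contact_force: [0.9, 0.5, -0.4]
opening: 0.795
finger_force: 0.0
```

```bash
python3 - <<'E'
from h import *
delta((.596,-.017,.067),11.8)
E
```

```text
t 19.42 tcp [ 0.597  -0.0165  0.0686] yaw 11.75 tilt [0.0034 0.0008] F [ 0.9  0.5 -0.4] open 69.9
xyz [-0.0003 -0.0011  0.0016]
rot [ 0.0034 -0.0001 -0.0008]
```

Request:
{"api": "carry_out", "payload": {
  "plan": [
    {"rot": [0.002,0,0],"xyz": [0,-0.001,0.001],"grip": 255},
    {"rot": [0.002,0,0],"xyz": [0,-0.001,0.001],"grip": 255},
    {"rot": [0.002,0,0],"xyz": [0,-0.001,0.001],"grip": 255},
    {"rot": [0.002,0,0],"xyz": [0,-0.001,0.001],"grip": 255},
    {"rot": [0.002,0,0],"xyz": [0,-0.001,0.001],"grip": 255},
    {"rot": [0.002,0,0],"xyz": [0,-0.001,0.001],"grip": 255},
    {"rot": [0.002,0,0],"xyz": [0,-0.001,0.001],"grip": 255},
    {"rot": [0.002,0,0],"xyz": [0,-0.001,0.001],"grip": 255}
  ],
  "squeeze": 30
}}

```text
clock: 20.08
tool_pos: [0.5953, -0.0167, 0.0669]
eef_rot: [0.631, 0.776, 0.0, -0.0]
contact_force: [-0.6, 0.2, 2.0]
opening: 0.318
finger_force: 30.0
```

```bash
python3 - <<'E'
from h import *
delta()
E
```

```text
t 20.08 tcp [ 0.5953 -0.0167  0.0669] yaw 11.75 tilt [-0.0001  0.0003] F [-0.6  0.2  2. ] open 28.0
```

Request:
{"api": "carry_out", "payload": {
  "plan": [
    {"rot": [0,0,0],"xyz": [0,0,-0.004],"grip": 255},
    {"rot": [0,0,0],"xyz": [0,0,-0.008],"grip": 255},
    {"rot": [0,0,0],"xyz": [0,0,-0.011],"grip": 255},
    {"rot": [0,0,0],"xyz": [0,0,-0.0135],"grip": 255},
    {"rot": [0,0,0],"xyz": [0,0,-0.0135],"grip": 255},
    {"rot": [0,0,0],"xyz": [0,0,-0.0135],"grip": 255}
  ]
}}

```text
clock: 20.58
tool_pos: [0.5953, -0.0167, 0.0802]
eef_rot: [0.631, 0.776, 0.0, -0.0]
contact_force: [2.7, -0.5, -7.8]
opening: 0.321
finger_force: 30.0
```

```bash
python3 - <<'E'
from h import *
delta((.5953-.1*np.sin(np.radians(11.9)),-.0167+.1*np.cos(np.radians(11.9)),r.get_state()["tool_pos"][2]))
E
```

```text
t 20.58 tcp [ 0.5953 -0.0167  0.0802] yaw 11.75 tilt [-0.0001  0.0004] F [ 2.7 -0.5 -7.8] open 28.3
xyz [ 0.1    -0.0003  0.    ]
```

Request:
{"api": "carry_out", "payload": {
  "plan": [
    {"rot": [0,0,0],"xyz": [0.003,0,0],"grip": 255},
    {"rot": [0,0,0],"xyz": [0.008,0,0],"grip": 255},
    {"rot": [0,0,0],"xyz": [0.014,0,0],"grip": 255},
    {"rot": [0,0,0],"xyz": [0.02,0,0],"grip": 255},
    {"rot": [0,0,0],"xyz": [0.02,0,0],"grip": 255}
  ]
}}

```text
clock: 21.0
tool_pos: [0.5904, 0.0062, 0.0801]
eef_rot: [0.63, 0.777, 0.001, -0.001]
contact_force: [1.3, 2.1, -8.1]
opening: 0.319
finger_force: 30.0
```

Request:
{"api": "carry_out", "payload": {
  "plan": [
    {"rot": [0,0,0],"xyz": [0.012,0,0],"grip": 255},
    {"rot": [0,0,0],"xyz": [0.024,0,0],"grip": 255},
    {"rot": [0,0,0],"xyz": [0.036,0,0],"grip": 255},
    {"rot": [0,0,0],"xyz": [0.048,0,0],"grip": 255},
    {"rot": [0,0,0],"xyz": [0.06,0,0],"grip": 255},
    {"rot": [0,0,0],"xyz": [0.07,0,0],"grip": 255},
    {"rot": [0,0,0],"xyz": [0.077,0,0],"grip": 255},
    {"rot": [0,0,0],"xyz": [0.077,0,0],"grip": 255}
  ]
}}

```text
clock: 21.67
tool_pos: [0.5748, 0.0812, 0.0803]
eef_rot: [0.63, 0.777, 0.0, -0.001]
contact_force: [-0.3, 2.0, -8.1]
opening: 0.32
finger_force: 30.0
```

```bash
python3 - <<'E'
from h import *
delta((.5953-.1*np.sin(np.radians(11.9)),-.0167+.1*np.cos(np.radians(11.9)),r.get_state()["tool_pos"][2]),11.8)
E
```

```text
t 21.67 tcp [0.5748 0.0812 0.0803] yaw 11.92 tilt [-0.001  0.002] F [-0.3  2.  -8.1] open 28.2
xyz [-0.0001 -0.0001 -0.    ]
rot [-0.0006 -0.0022  0.0021]
```

Request:
{"api": "carry_out", "payload": {
  "plan": [
    {"rot": [0,0,0],"xyz": [0,0,0.004],"grip": 255},
    {"rot": [0,0,0],"xyz": [0,0,0.008],"grip": 255},
    {"rot": [0,0,0],"xyz": [0,0,0.012],"grip": 255},
    {"rot": [0,0,0],"xyz": [0,0,0.013],"grip": 255},
    {"rot": [0,0,0],"xyz": [0,0,0.013],"grip": 255}
  ]
}}

```text
clock: 22.08
tool_pos: [0.5753, 0.0792, 0.0672]
eef_rot: [0.631, 0.776, 0.0, -0.001]
contact_force: [-0.1, 3.7, -5.4]
opening: 0.318
finger_force: 30.0
```

Request:
{"api": "carry_out", "payload": {
  "plan": [
    {"rot": [0,0,0],"xyz": [0,0,0],"grip": 130},
    {"rot": [0,0,0],"xyz": [0,0,0],"grip": 80},
    {"rot": [0,0,0],"xyz": [0,0,0],"grip": 40},
    {"rot": [0,0,0],"xyz": [0,0,0],"grip": 40},
    {"rot": [0,0,0],"xyz": [0,0,-0.02],"grip": 40},
    {"rot": [0,0,0],"xyz": [0,0,-0.05],"grip": 40},
    {"rot": [0,0,0],"xyz": [0,0,-0.09],"grip": 40},
    {"rot": [0,0,0],"xyz": [0,0,-0.12],"grip": 40}
  ]
}}

```text
clock: 22.75
tool_pos: [0.5763, 0.0776, 0.1899]
eef_rot: [0.631, 0.775, 0.001, 0.001]
contact_force: [2.0, 0.2, 0.2]
opening: 0.843
finger_force: 0.0
```

```bash
python3 - <<'E'
from h import *
np.set_printoptions(precision=4,suppress=True)
delta((.55,-.10,.25))
im=r.snapshot("side")[:,:,::-1];cv2.imwrite("pics/s9.png",im)
X=np.array([-.0206,.0978,0]);k=np.array([.5963,-.0172,.095])
for z in(.095,.102,.109): print(z,proj("side",k+X+[0,0,z-.095]))
u=proj("side",k+X)[0]
for a,p in bright(im,u,8,170): print(a,p,onz("side",p,.095))
print("spot exp",proj("side",np.array([.6285,.0937,.109])+X))
E
```

```text
t 22.75 tcp [0.5763 0.0776 0.1899] yaw 11.69 tilt [0.0019 0.    ] F [2.  0.2 0.2] open 74.2
xyz [-0.1686 -0.0616 -0.0601]
0.095 [[316.2812 199.3133]]
0.102 [[316.2933 196.6565]]
0.109 [[316.3056 193.9768]]
7 [316.71 199.57] [0.5766 0.0797 0.095 ]
6 [324.  204.5] [0.5914 0.0628 0.095 ]
8 [308.5 205.5] [0.5592 0.0598 0.095 ]
spot exp [[329.7703 164.2514]]
```

Request:
{"api": "carry_out", "payload": {
  "plan": [
    {"rot": [0,0,0],"xyz": [-0.03,-0.01,-0.04],"grip": 40},
    {"rot": [0,0,0],"xyz": [-0.06,-0.02,-0.06],"grip": 40},
    {"rot": [0,0,0],"xyz": [-0.09,-0.03,-0.06],"grip": 40},
    {"rot": [0,0,0],"xyz": [-0.13,-0.045,-0.06],"grip": 40},
    {"rot": [0,0,0],"xyz": [-0.17,-0.06,-0.06],"grip": 40},
    {"rot": [0,0,0],"xyz": [-0.2,-0.08,-0.06],"grip": 40},
    {"rot": [0,0,0],"xyz": [-0.2,-0.08,-0.06],"grip": 40},
    {"rot": [0,0,0],"xyz": [-0.2,-0.08,-0.06],"grip": 40}
  ]
}}

```text
clock: 23.47
tool_pos: [0.5368, -0.1377, 0.2474]
eef_rot: [0.634, 0.774, -0.001, 0.0]
contact_force: [-0.1, 0.6, -0.2]
opening: 0.842
finger_force: 0.0
```

```bash
python3 - <<'E'
from h import *
np.set_printoptions(precision=4,suppress=True)
s=r.snapshot("side")[:,:,::-1];t=r.snapshot("top")[:,:,::-1];s0=cv2.imread("pics/side0.png");t0=cv2.imread("pics/top0.png")
def wc(im,u,w=3):
    # intensity centroid of bright dot inside black knob
    u0=np.round(u).astype(int);c=im[u0[1]-w:u0[1]+w+1,u0[0]-w:u0[0]+w+1].min(2).astype(float);m=np.clip(c-90,0,None);y,x=np.mgrid[-w:w+1,-w:w+1]
    return u0+np.array([(m*x).sum(),(m*y).sum()])/m.sum(), c.max()
a0,b0=wc(s0,(328,229.5)),wc(t0,(340.5,226))
X=np.array([-.0206,.0978,0])
K0,e0=tri(a0[0],b0[0]);u=proj("top",K0+X)[0];a,b=wc(s,(316.7,199.6)),wc(t,u);print(a0,b0,a,b,u)
K1,e=tri(a[0],b[0]);print(K0,K1,e0,e,"travel",np.linalg.norm((K1-K0)[:2]),"dz",K1[2]-K0[2])
for q,p in bright(s,proj("side",np.array([.6285,.0937,.109])+X)[0],8): print("spot",q,p,onz("side",p,.109))
delta()
E
```

```text
(array([327.8099, 229.5214]), np.float64(197.0)) (array([340.4492, 226.019 ]), np.float64(201.0)) (array([315.6652, 199.4816]), np.float64(185.0)) (array([296.2599, 223.8583]), np.float64(218.0)) [295.4931 222.9522]
[ 0.5947 -0.0196  0.0967] [0.5733 0.0761 0.0975] 0.003880309551960729 0.0021221222201067897 travel 0.09809255459777862 dz 0.0008777858041999487
t 23.57 tcp [ 0.5383 -0.1332  0.2474] yaw 11.77 tilt [0.0006 0.0011] F [ 0.9  2.  -0.2] open 74.2
```

```bash
python3 -c "
from plant import r
print(r.finish_job())"
```

```text
the job is handed in; nothing more can be done
None
```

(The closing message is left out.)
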